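Factory-reset the desktop router and pair its satellite

TASK

Factory-reset the router: take the orange service pin from its stand, push its steel rod straight into the red-ringed reset hole in the router's sloping panel, feel for the bore behind it and push until the hidden switch is fully down, and keep it down for one second without forcing it. Then switch the network back on by pressing keys one at a time, each fully down and released again: the green radio key, then the blue pairing key on the router, then the blue key on the round satellite. At the end the pin stands upright in its stand again, seated on its guard, and everything else on the desk is where it was.

Things in the scene. Friction and masses are not known exactly. Their poses are not given: they have to be found in the camera images.
- router: White wedge-shaped desktop router, 210 wide (y) x 168 deep (x) x 99 mm high, fixed to the desk, with a dark control panel that slopes 30 degrees, rising from a 24 mm high front edge (its -x side) to the 99 mm high back; two short black antennas stand 130 mm high behind it (94 mm behind the origin). Its front looks to the robot's left. Origin: centre of its underside.
- reset_hole (a point): Centre of the mouth of the red-ringed reset hole on the panel's surface: a round hole of 11.5 mm diameter through the 5 mm thick panel. x points up the slope, z straight out of the hole (square to the panel, 30 degrees from vertical, leaning to the router's front). The switch's flat collar lies 5.2 to 7.8 mm below the mouth, with a bore of 5.5 mm diameter parallel to z.
- reset_switch (a joint): Travel of the hidden spring switch: 0 free, 0.004 m fully down (about 6 N). Its button lies in the bore, 11 mm below the face of the 8 mm thick collar. The board has play: the bore's centre is up to 2.5 mm off the mouth's centre along the slope and across it, differently each time and not measured: feel for it with the rod.
- radio_key_top (a point): Centre of the top of the green radio key on the panel's left (+y of the router), cap 20 mm up the slope x 30 mm across, standing 6 mm proud. Axes as reset_hole: pressed along -z.
- radio_key (a joint): Travel of the green radio key: 0 free, 0.004 m fully down (about 4.5 N).
- pair_key_top (a point): Centre of the top of the blue pairing key on the panel's right (-y of the router), same size as the radio key. Axes as reset_hole.
- pair_key (a joint): Travel of the router's blue pairing key: 0 free, 0.004 m fully down (about 4.5 N).
- satellite: White round satellite unit, 100 mm diameter, 46 mm high, fixed to the desk, one round blue key in the centre of its level top. Origin: centre of its underside.
- satellite_key_top (a point): Centre of the top of the satellite's blue key, 27 mm diameter, standing 6 mm proud; pressed straight down.
- satellite_key (a joint): Travel of the satellite's key: 0 free, 0.004 m fully down (about 4.5 N).
- pin_stand: Dark grey conical weighted stand, 66 mm diameter at the foot, 48 mm high, fixed to the desk, with an upright bore of 9 mm diameter down its middle that widens to 16 mm at the mouth. Origin: centre of its underside.
- stand_mouth (a point): Centre of the bore's mouth at the top of the stand.
- reset_pin: Service pin, 105 mm long, loose, standing upright in the stand. Origin: the tip of its steel rod; z points along it to the handle. Rod 4 mm diameter with a flat end, from 0 to 42 mm; black guard disc 20 mm diameter from 42 to 45 mm, which rests on the stand's mouth (tip then 6 mm above the desk); orange round handle 14 mm diameter from 45 to 105 mm.
- mug: White mug, loose, 94 mm high, leave alone.
- notebook: Green-blue notebook, 210 x 152 x 16 mm, loose, leave alone.
- calculator: Calculator lying on the notebook, 130 x 80 mm, leave alone.
- power_bank: Dark blue power bank, 68 x 137 x 22 mm, loose, leave alone.
- screwdriver: Small screwdriver with an orange-red grip, 145 mm long, lying on the desk, loose, leave alone.
- mouse: Grey computer mouse, 112 x 56 x 35 mm, loose, leave alone.
- remote: Black remote control, 173 x 45 x 19 mm, loose, leave alone.
There are look-alikes about, which are no part of the job. Of the things that look like the satellite, the middle-sized one is meant.

How it is judged:
By the outcome, as a careful person would: the job done as asked, in the order asked, and still so for the second after the job is handed in, with the robot touching nothing.
It also fails if it takes over 72 s, if anything falls off the work surface, if the arm or the gripper's body presses on something with over 40 N, if the wrist force passes 120 N, or if a joint passes its speed limit or range.

ROBOT

A 7-joint arm with a two-finger parallel gripper is mounted at the origin on a cart in front of the work surface, level with it; the furniture and walls round the work are solid. World frame = base frame: x ahead of the robot, y to its left, z up, the work surface at z = 0. Lengths are in m, angles in rad, forces in N, time in s.
With the tool pointing down it reaches from about 0.4 to 0.85 m from the base axis. Payload 10.4 kg.
Tool frame: the origin (TCP) lies at the very end of the fingers, on their centre line; the grasp point (between the pads) lies 19 mm behind it; z points along the fingers, y is the line along which they close (so a half turn about z gives the same grasp; the last joint's range is limited). The gripper opens to 85 mm and grips with 20 to 120 N. Pads are 22 mm wide; open, the fingers measure 114 mm over their backs; the gripper's body (76 mm by 85 mm) begins 54 mm behind the grasp point. The pads swing forward as they close: fully open they stand 13 mm farther back than shut.
Start: joints at [1.207, 0.332, -0.065, 1.46, 0.022, 1.35, -0.088], TCP at [0.209, -0.589, 0.231] pointing down, gripper open.
Joint ranges: [-2.6, 2.6], [-0.5, 2.12], [-1.47, 1.34], [0.16, 2.42], [-1.27, 4.41], [0.06, 2.06], [-2.6, 2.6]. Speed limits (rad/s): [2.22, 2.22, 2.79, 2.79, 3.14, 3.14, 3.14].

INTERFACE

Orientations are given as a unit quaternion [x, y, z, w].
In Python, from workcell import * gives the robot as it stands. The module is installed in compiled form; this text tells all that it offers.
- The arm moves only by the tool carry_out, never from a script. Its argument "motion" is a list of rows, each an object with "xyz": the shift along the tool's x, y, z in m, a list of three; "angular": the turn, a rotation vector about the tool's x, y, z in degrees, a list of three. A call has 1 to 12 rows; each row is the pose to reach, as a shift and turn from the pose commanded when the call began, along the tool's axes at that moment; what a row does not reach only later rows make up. A row lasts 1/10 s, in which the tool goes at most 50 mm and 8.59 degrees, less where a joint would pass 70% of its speed; a pose out of reach is approached as far as the arm can. A call with a gripper value outside its range is refused whole. "hand" is the opening, from 0 (shut) to 1 (fully open), set as the call begins (left out, the last holds). The fingers move at their own pace and stop on an object; "grip_force" is the grip in N (left out, the last holds). Time passes only in rows, so rows that repeat a pose let the fingers close. It gives the time, the measured TCP pose, the force, the opening and the grip force at its end, in the units of the state.
- get_obs(): the state, without advancing time (a new reading comes with each control period).
- camera(name): name is "scene" or "top" or "wrist"; returns a dict with "img" (400x640x3 uint8, red, green, blue), "fx", "fy", "cx", "cy" (pixels), "k1" (the pictures are not rectified: a ray, as slopes to the right and down, at radius r is drawn at 1 + k1 r^2 times it, then the intrinsics apply), "extrinsics" (4x4, takes a point from camera to world coordinates). Camera axes: x right, y up, looking along -z (the intrinsics and any distortion apply to the point x, -y, -z); pixel columns grow to the right and rows downward; lengths in m; the calibration is good to about 2 mm. A picture is of the moment at which its call begins. There is no depth.
- hand_in(): hands the job in; it is judged then, once.
The state is a dict: "clock": time; "joint_pos": joint angles; "joint_velocities": joint speeds; "tau": joint torques, N m; "position": TCP position; "ee_rot": TCP orientation; "ft_force": force on the tool from outside, world axes, zero at the start; "torque": the same for the moment, N m; "grip_width": opening from 0.0 (shut) to 1.0 (fully open); "grasp_force": force on a finger pad.
Only numpy, scipy, OpenCV 4.12 (cv2) and the standard library are available. Lean on these libraries where they do the work, as an engineer would, in place of code of your own. Each camera call takes 0.05 s, during which the arm holds its last target. There are 200 camera calls.

## Working session

There is one attempt and no reset: what is moved stays moved. The work goes in short steps, Python scripts to look and compute and a tool call to move; the robot and the scene stay as the last step left them, time stands still between calls to the robot, and variables do not carry over. Pictures are saved under pics/ and viewed, at most 10 in all, crops included, and the job is handed in when it is done.

Besides the shell and the picture viewer there is one more tool, called after ">>>" as a command line: name --argument value ..., lists and objects as JSON in quotes. carry_out: Moves the arm, as the interface text tells. Its arguments: {"type":"object","properties":{"motion":{"type":"array"},"hand":{"type":"number"},"grip_force":{"type":"number"}},"required":["motion"]}

```bash
mkdir -p pics
cat > h.py <<'E'
from workcell import *
import numpy as np, cv2
from scipy.spatial.transform import Rotation as R
def snap(n,f):
    c=camera(n); cv2.imwrite(f,c["img"][:,:,::-1]); np.save(f+'.npy',{k:c[k] for k in c if k!='img'},allow_pickle=True); return c
E
python3 - <<'E'
from h import *
for n in("scene","top"):
    c=snap(n,f'pics/{n}0.png'); print(n,{k:np.round(c[k],3).tolist() for k in c if k!='img'})
o=get_obs(); print({k:np.round(o[k],4).tolist() for k in o})
E
```

```text
scene {'fx': 396.81, 'fy': 396.81, 'cx': 315.515, 'cy': 197.246, 'k1': -0.056, 'extrinsics': [[0.78, 0.261, -0.568, -0.281], [-0.625, 0.33, -0.707, -0.984], [0.003, 0.907, 0.421, 0.641], [0.0, 0.0, 0.0, 1.0]]}
top {'fx': 450.149, 'fy': 450.149, 'cx': 325.877, 'cy': 204.237, 'k1': -0.033, 'extrinsics': [[-0.054, 0.975, -0.217, 0.133], [-0.999, -0.054, 0.006, -0.075], [-0.006, 0.217, 0.976, 1.587], [0.0, 0.0, 0.0, 1.0]]}
{'clock': 0.1, 'joint_pos': [1.2074, 0.3328, -0.0647, 1.4608, 0.0216, 1.3499, -0.0885], 'joint_velocities': [0.0014, -0.0008, -0.0007, -0.0016, -0.0001, 0.0017, 0.001], 'tau': [0.002, -62.6748, 0.0498, -39.243, 0.0165, 0.0071, 0.0001], 'position': [0.2088, -0.5888, 0.2306], 'ee_rot': [0.9855, 0.1696, -0.0001, -0.0006], 'ft_force': [-0.1459, 0.1516, -0.6836], 'torque': [-0.0023, 0.0165, 0.003], 'grasp_force': 0.0, 'grip_width': 0.9987}
```

View pics/scene0.png

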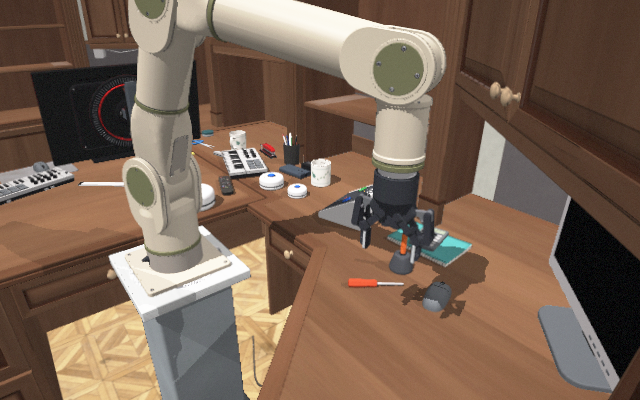

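View pics/top0.png

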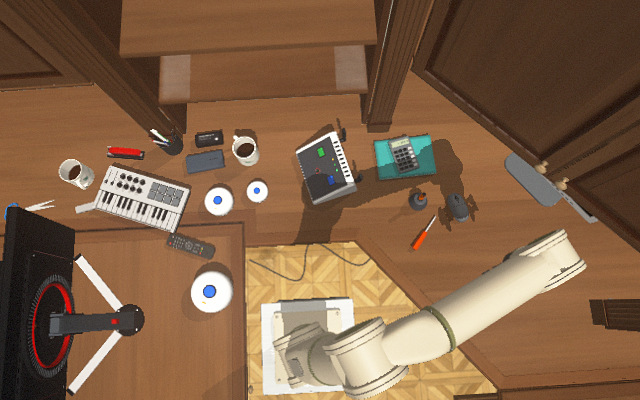

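Top view: the router is at about (327,168) and the stand with the pin at (418,203). The satellites are small at (257,190), middle at (218,201) and large at (211,291). I'll enlarge the relevant crops.

Run:
```python
import cv2,numpy as np
t=cv2.imread('pics/top0.png')
f=lambda a,s:cv2.resize(a,None,fx=s,fy=s,interpolation=cv2.INTER_CUBIC)
a=f(t[120:220,285:370],6) # 510x600
b=f(t[180:220,190:238],6); c=f(t[180:230,395:443],6)
im=np.zeros((600,800,3),np.uint8); im[:,:510]=a[:600]; im[:240,511:799]=b[:, :288]; im[250:550,511:799]=c
cv2.imwrite('pics/crop1.png',im)
```

```text
(no output)
```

View pics/crop1.png

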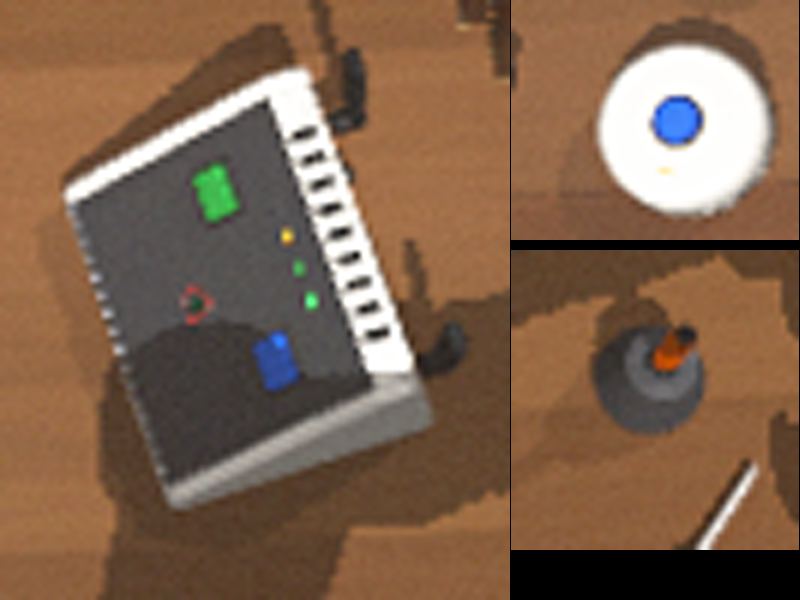

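The crop shows the green key at (216,192), the red ring at (196,304), the blue key at (276,361) and the panel corners. On the right are the satellite key at (678,120), the handle's top end at (684,336) and the stand's foot centre at about (649,380).

```bash
cat >> h.py <<'E'
from scipy.optimize import least_squares
def ray(c,p):
    K=np.array([[c['fx'],0,c['cx']],[0,c['fy'],c['cy']],[0,0,1]]); 
    s=cv2.undistortPoints(np.array([[p]],float),K,np.array([c['k1'],0,0,0]))[0,0]
    E=np.array(c['extrinsics']); return E[:3,3],E[:3,:3]@[s[0],-s[1],-1]
def proj(c,P):
    E=np.array(c['extrinsics']); q=(np.atleast_2d(P)-E[:3,3])@E[:3,:3]; s=np.c_[q[:,0],-q[:,1]]/-q[:,2:]
    s=s*(1+c['k1']*(s**2).sum(1,keepdims=True)); return s*c['fx']+[c['cx'],c['cy']]
def atz(c,p,z):
    o,d=ray(c,p); return o+d*(z-o[2])/d[2]
load=lambda f:np.load(f+'.npy',allow_pickle=True).item()
E
python3 - <<'E'
from h import *
c=load('pics/top0.png')
cr=lambda u,v,ox,oy,x0=0,y0=0:np.array([(u-x0+.5)/6-.5+ox,(v-y0+.5)/6-.5+oy])
r=lambda u,v:cr(u,v,285,120); s=lambda u,v:cr(u,v,190,180,511,0); t=lambda u,v:cr(u,v,395,180,511,250)
px=np.array([r(67,195),r(308,70),r(413,375),r(170,489)])
m=np.array([[-84,105,24],[84,105,99],[84,-105,99],[-84,-105,24]])/1e3
f=lambda q:m@R.from_euler('z',q[2]).as_matrix().T+[q[0],q[1],0]
sol=least_squares(lambda q:(proj(c,f(q))-px).ravel(),[.5,0,-1.3])
q=sol.x; print('router',q,np.degrees(q[2]),sol.fun.round(2))
Rz=R.from_euler('z',q[2]).as_matrix(); n0=np.array([-.5,0,np.cos(np.pi/6)])
n=Rz@n0; 
for name,p,h in(('green',r(216,192),6),('hole',r(196,304),0),('blue',r(276,361),6)):
    P0=Rz@np.array([-.084,0,.024])+[q[0],q[1],0]+n*h/1e3
    o,d=ray(c,p); P=o+d*((P0-o)@n)/(d@n); print(name,P.round(4),'local',(Rz.T@(P-[q[0],q[1],0])).round(4))
print('n',n)
print('stand foot',atz(c,t(649,380),.003),'handle top',atz(c,t(684,336),.111),'ring',atz(c,t(661,366),.048))
print('sat key',atz(c,s(678,120),.052),'sat body',atz(c,s(686,129),.04))
for p in((218,201),(257,190),(211,291)): print(atz(c,p,.05).round(3))
for e in((597,129),(774,129)): print('edge',atz(c,s(*e),.03))
E
```

```text
router [ 0.609488   -0.08489771 -1.29814126] -74.37801529710978 [-2.71 -1.58  0.93 -2.46  3.43  1.27 -1.87  2.47]
green [ 0.658  -0.0761  0.0821] local [0.0045 0.0491 0.0821]
hole [ 0.5978 -0.0607  0.0572] local [-0.0264 -0.0048  0.0572]
blue [ 0.5534 -0.1054  0.0821] local [ 0.0047 -0.0596  0.0821]
n [-0.13464469  0.48152965  0.8660254 ]
stand foot [ 0.47788585 -0.41619197  0.003     ] handle top [ 0.47862558 -0.41512341  0.111     ] ring [ 0.47608898 -0.41434849  0.048     ]
sat key [0.51176777 0.29485004 0.052     ] sat body [0.50900864 0.29301407 0.04      ]
[0.507 0.293 0.05 ]
[0.539 0.155 0.05 ]
[0.197 0.318 0.05 ]
edge [0.51436046 0.34845213 0.03      ]
edge [0.50855172 0.24303371 0.03      ]
```

Router residuals are large because its body is narrower at the top than I assumed, so I'll refine it with the wrist camera. First I'll move above the pin.

>>> carry_out --motion '[{"xyz": [0.04, -0.01, 0.005], "angular": [0, 0, 0]}, {"xyz": [0.08, -0.02, 0.01], "angular": [0, 0, 0]}, {"xyz": [0.125, -0.03, 0.012], "angular": [0, 0, 0]}, {"xyz": [0.17, -0.04, 0.015], "angular": [0, 0, 0]}, {"xyz": [0.215, -0.05, 0.02], "angular": [0, 0, 0]}, {"xyz": [0.26, -0.06, 0.02], "angular": [0, 0, 0]}, {"xyz": [0.29, -0.07, 0.02], "angular": [0, 0, 0]}, {"xyz": [0.311, -0.073, 0.02], "angular": [0, 0, 0]}, {"xyz": [0.311, -0.073, 0.02], "angular": [0, 0, 0]}]'

```text
clock: 1.0
position: [0.4807, -0.413, 0.2107]
ee_rot: [0.985, 0.172, 0.0, -0.001]
ft_force: [-1.2, 0.3, -0.3]
grip_width: 1.0
grasp_force: 0.0
```

```bash
cat >> h.py <<'E'
def show():
    o=get_obs(); print('t',round(o['clock'],2),'pos',np.round(o['position'],4),'q',np.round(o['ee_rot'],4),'F',np.round(o['ft_force'],2),'gw',round(o['grip_width'],4),'gf',round(o['grasp_force'],1),'j',np.round(o['joint_pos'],2)); return o
def rel(pos,Rm=None,o=None):
    o=o or get_obs(); A=R.from_quat(o['ee_rot']); d=A.inv().apply(np.array(pos)-o['position'])
    print('rel xyz mm',(d*1000).round(1),'rot deg',(A.inv()*Rm).as_rotvec(degrees=True).round(2) if Rm is not None else '')
E
python3 - <<'E'
from h import *
show()
w=snap('wrist','pics/w1.png'); t=snap('top','pics/t1.png')
print({k:np.round(w[k],3).tolist() for k in w if k!='img'})
a=w['img'][:,:,::-1]; b=cv2.resize(t['img'][180:230,395:443,::-1],None,fx=4,fy=4,interpolation=cv2.INTER_CUBIC)
im=np.zeros((600,640,3),np.uint8); im[:400]=a; im[400:,:192]=b
cv2.imwrite('pics/v1.png',im)
E
```

```text
t 1.0 pos [ 0.4807 -0.413   0.2107] q [ 9.850e-01  1.723e-01  5.000e-04 -9.000e-04] F [-1.18  0.26 -0.28] gw 0.9999 gf 0.0 j [ 0.81  0.37 -0.22  1.46  0.08  1.32 -0.64]
{'fx': 338.507, 'fy': 338.507, 'cx': 317.301, 'cy': 200.407, 'k1': -0.074, 'extrinsics': [[0.341, 0.897, 0.282, 0.553], [-0.94, 0.326, 0.101, -0.387], [-0.001, -0.3, 0.954, 0.353], [0.0, 0.0, 0.0, 1.0]]}
```

View pics/v1.png

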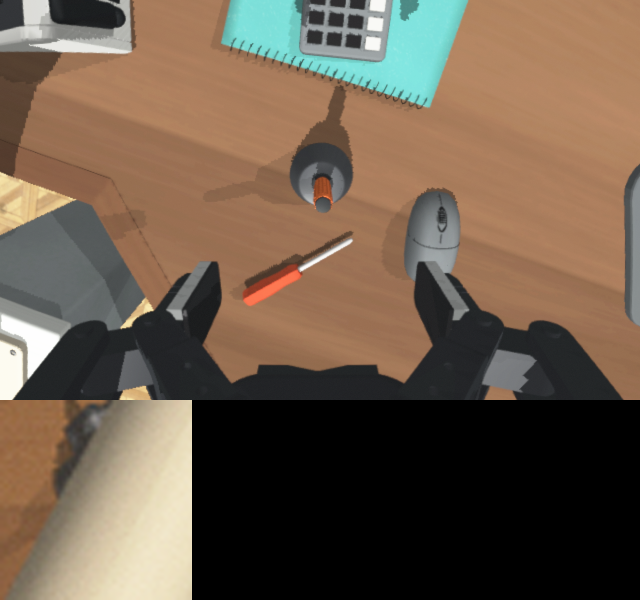

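The wrist view shows the handle's top end at (323,206) and the stand's outline centred at about (321,174), with the mouse and screwdriver well clear.

Run:
```python
from h import *
c=load('pics/w1.png')
p=atz(c,(323,206),.111); print(p, atz(c,(321,173),.01),atz(c,(322,181),.05))
rel([p[0],p[1],.072],R.from_quat([.985,.172,0,0]))
```

```text
[ 0.47824581 -0.41819245  0.111     ] [ 0.48033077 -0.41680613  0.01      ] [ 0.48198574 -0.41679249  0.05      ]
rel xyz mm [  0.3   2.2 138.8] rot deg [-0.03  0.04 -0.25]
```

>>> carry_out --motion '[{"xyz": [0.001, 0.002, 0.03]}, {"xyz": [0.001, 0.002, 0.07]}, {"xyz": [0.001, 0.002, 0.105]}, {"xyz": [0.001, 0.002, 0.13]}, {"xyz": [0.001, 0.002, 0.138]}, {"xyz": [0.001, 0.002, 0.138]}]'

```text
validation failed for argument at $.mo...
```

Run:
```python
from h import *
show()
w=snap('wrist','pics/w2.png')
```

```text
t 1.1 pos [ 0.4774 -0.4163  0.2108] q [ 9.855e-01  1.698e-01 -4.000e-04 -2.000e-04] F [-0.1   0.25 -0.26] gw 1.0009 gf 0.0 j [ 0.81  0.37 -0.22  1.46  0.08  1.32 -0.64]
```

View pics/w2.png

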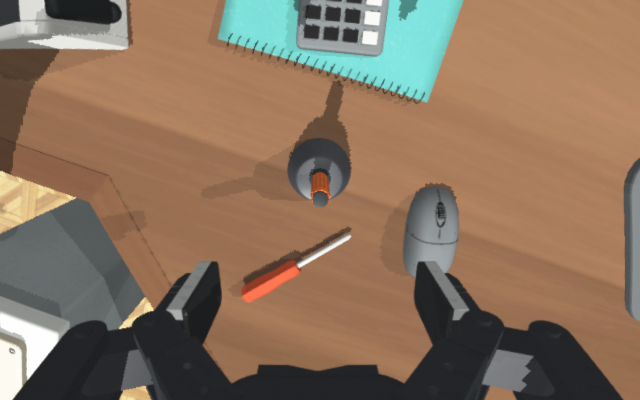

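The call was refused because "angular" is required, so the arm hasn't moved. The handle is at column 320, nearly midway between the fingers.

>>> carry_out --motion '[{"xyz": [0.001, 0.001, 0.03], "angular": [0, 0, 0]}, {"xyz": [0.001, 0.001, 0.07], "angular": [0, 0, 0]}, {"xyz": [0.001, 0.001, 0.105], "angular": [0, 0, 0]}, {"xyz": [0.001, 0.001, 0.13], "angular": [0, 0, 0]}, {"xyz": [0.001, 0.001, 0.138], "angular": [0, 0, 0]}, {"xyz": [0.001, 0.001, 0.138], "angular": [0, 0, 0]}]'

```text
clock: 1.75
position: [0.4776, -0.4175, 0.0727]
ee_rot: [0.986, 0.169, -0.001, -0.001]
ft_force: [0.3, -0.4, -0.3]
grip_width: 1.0
grasp_force: 0.0
```

Run:
```python
from h import *
show()
w=snap('wrist','pics/w3.png'); print(np.round(w['extrinsics'],3).tolist())
```

```text
t 1.75 pos [ 0.4776 -0.4175  0.0727] q [ 9.856e-01  1.688e-01 -7.000e-04 -5.000e-04] F [ 0.31 -0.36 -0.26] gw 0.9997 gf 0.0 j [ 0.81  0.49 -0.21  1.6   0.11  1.07 -0.67]
[[0.334, 0.898, 0.285, 0.55], [-0.942, 0.319, 0.1, -0.392], [-0.001, -0.302, 0.953, 0.215], [0.0, 0.0, 0.0, 1.0]]
```

View pics/w3.png

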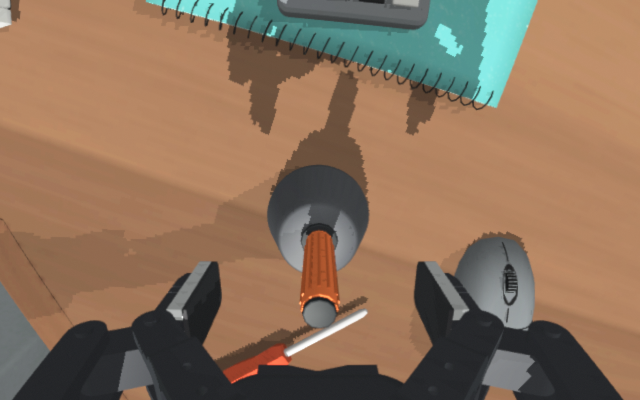

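The handle stands between the pads, with its top end at (319,312), the guard at about (319,236) and the stand's mouth beneath it.

Run:
```python
from h import *
c=load('pics/w3.png')
p=atz(c,(319,312),.111); print(p,atz(c,(319.5,236),.051)); print(proj(c,[.4795,-.417,.111]))
rel([p[0],p[1],.072])
```

```text
[ 0.47911258 -0.41751149  0.111     ] [ 0.48284818 -0.416699    0.051     ]
[[318.02887672 310.75805815]]
rel xyz mm [ 0.6 -0.1  2.1] rot deg
```

>>> carry_out --motion '[{"xyz": [0.002, 0, 0.001], "angular": [0, 0, 0]}, {"xyz": [0.002, 0, 0.001], "angular": [0, 0, 0]}, {"xyz": [0.002, 0, 0.001], "angular": [0, 0, 0]}, {"xyz": [0.002, 0, 0.001], "angular": [0, 0, 0]}, {"xyz": [0.002, 0, 0.001], "angular": [0, 0, 0]}, {"xyz": [0.002, 0, 0.001], "angular": [0, 0, 0]}, {"xyz": [0.002, 0, 0.001], "angular": [0, 0, 0]}, {"xyz": [0.002, 0, 0.001], "angular": [0, 0, 0]}]' --hand 0 --grip_force 80

```text
clock: 2.6
position: [0.4809, -0.4164, 0.0726]
ee_rot: [0.986, 0.17, 0.0, 0.0]
ft_force: [-0.6, 0.3, 2.8]
grip_width: 0.142
grasp_force: 77.9
```

Run:
```python
from h import *
show()
```

```text
t 2.6 pos [ 0.4809 -0.4164  0.0726] q [9.855e-01 1.696e-01 1.000e-04 2.000e-04] F [-0.58  0.29  2.76] gw 0.1415 gf 77.9 j [ 0.81  0.49 -0.21  1.59  0.12  1.07 -0.67]
```

Gripped. Now I'll lift it clear of the antennas and carry it to a hover over the panel, tilting by 30°.

>>> carry_out --motion '[{"xyz": [0, 0, -0.02], "angular": [0, 0, 0]}, {"xyz": [0, 0, -0.06], "angular": [0, 0, 0]}, {"xyz": [0, 0, -0.1], "angular": [0, 0, 0]}, {"xyz": [0, 0, -0.145], "angular": [0, 0, 0]}, {"xyz": [0.005, -0.01, -0.185], "angular": [0, 0, 0]}, {"xyz": [0.025, -0.035, -0.2], "angular": [0, 0, 0]}, {"xyz": [0.05, -0.075, -0.2], "angular": [0, 0, 0]}, {"xyz": [0.075, -0.115, -0.2], "angular": [0, 0, 0]}, {"xyz": [0.1, -0.155, -0.2], "angular": [0, 0, 0]}, {"xyz": [0.125, -0.195, -0.2], "angular": [0, 0, 0]}, {"xyz": [0.15, -0.235, -0.2], "angular": [0, 0, 0]}, {"xyz": [0.175, -0.27, -0.2], "angular": [-5, -0.3, 0]}]'

```text
clock: 3.8
position: [0.5555, -0.1038, 0.2719]
ee_rot: [0.985, 0.167, 0.005, 0.044]
ft_force: [0.8, -0.9, -0.2]
grip_width: 0.144
grasp_force: 78.0
```

Run:
```python
from h import *
o=show()
n=np.array([-.135,.4815,.866]); n/=np.linalg.norm(n)
T=R.align_vectors([n],[[0,0,1]])[0]*R.from_quat([.9855,.1696,0,0])
rel(np.array([.598,-.061,.057])+n*.1316,T)
```

```text
t 3.8 pos [ 0.5555 -0.1038  0.2719] q [0.9849 0.1675 0.0046 0.0438] F [ 0.82 -0.93 -0.25] gw 0.1444 gf 78.0 j [ 0.43  0.18 -0.43  1.58  0.16  1.38 -1.25]
rel xyz mm [  58.9 -100.5   92.1] rot deg [-24.9   -1.64  -0.23]
```

>>> carry_out --motion '[{"xyz": [0.02, -0.03, 0], "angular": [-6, -0.3, 0]}, {"xyz": [0.035, -0.06, 0.01], "angular": [-13, -0.8, 0]}, {"xyz": [0.05, -0.085, 0.03], "angular": [-19, -1.3, 0]}, {"xyz": [0.057, -0.098, 0.06], "angular": [-24, -1.6, 0]}, {"xyz": [0.059, -0.1, 0.085], "angular": [-25, -1.6, 0]}, {"xyz": [0.059, -0.1, 0.092], "angular": [-25, -1.6, 0]}, {"xyz": [0.059, -0.1, 0.092], "angular": [-25, -1.6, 0]}]'

```text
clock: 4.5
position: [0.5796, 0.0017, 0.171]
ee_rot: [0.952, 0.164, 0.027, 0.258]
ft_force: [0.0, -0.5, -0.7]
grip_width: 0.143
grasp_force: 78.0
```

Run:
```python
from h import *
o=show(); w=snap('wrist','pics/w4.png'); print(np.round(w['extrinsics'],3).tolist())
A=R.from_quat(get_obs()['ee_rot']); print(A.as_matrix().round(3))
```

```text
t 4.5 pos [0.5796 0.0017 0.171 ] q [0.9519 0.1636 0.0266 0.2577] F [ 0.01 -0.47 -0.69] gw 0.1427 gf 78.0 j [ 0.05  0.32 -0.52  1.75  0.7   1.3  -1.94]
[[0.299, 0.942, 0.155, 0.633], [-0.813, 0.166, 0.558, 0.096], [0.5, -0.293, 0.815, 0.291], [0.0, 0.0, 0.0, 1.0]]
[[ 0.945  0.296  0.137]
 [ 0.324 -0.814 -0.482]
 [-0.031  0.5   -0.866]]
```

View pics/w4.png

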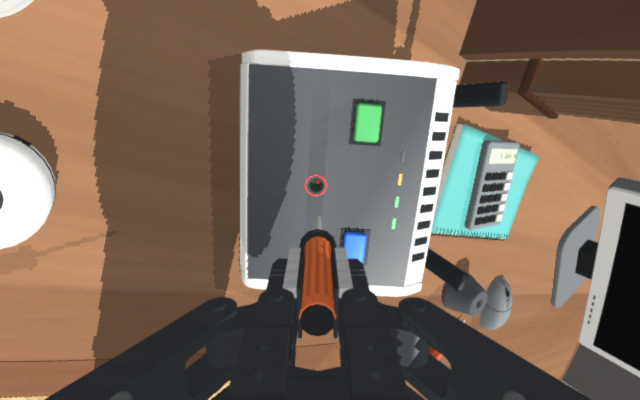

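The wrist view shows the red ring at (316,185), the green key at (367,123), the blue key at (355,245, partly hidden) and the rod tip near (319,217). I'll triangulate against the top view.

Run:
```python
from h import *
t=load('pics/top0.png'); w=load('pics/w4.png')
r=lambda u,v:np.array([(u+.5)/6-.5+285,(v+.5)/6-.5+120])
def tri(a,b):
    o1,d1=ray(t,a);o2,d2=ray(w,b)
    s=least_squares(lambda P:np.r_[(proj(t,P)-a).ravel(),(proj(w,P)-b).ravel()],o1+d1*1.5); return s.x,np.abs(s.fun).max()
Q={}
for k,a,b in(('hole',(196,304),(316,185)),('green',(216,192),(367,123)),('blue',(276,361),(355,246)),('FL',(78,203),(248,66)),('BL',(270,100),(436,78)),('BR',(372,385),(410,290))):
    Q[k],e=tri(r(*a),np.array(b,float)); print(k,Q[k].round(4),round(e,2))
n=np.cross(Q['BL']-Q['FL'],Q['BR']-Q['BL']); n/=np.linalg.norm(n); n*=np.sign(n[2]); print('n',n)
y=Q['BL']-Q['BR']; print('width',np.linalg.norm(y),'ydir yaw',np.degrees(np.arctan2(y[1],y[0])), 'depth',np.linalg.norm(Q['BL']-Q['FL']))
x=Q['BL']-Q['FL']; print('x yaw',np.degrees(np.arctan2(x[1],x[0])))
g=Q['green']-Q['blue']; print('gb',np.linalg.norm(g),np.degrees(np.arctan2(g[1],g[0])))
o=get_obs(); A=R.from_quat([.952,.164,.027,.258])
tip=np.array(o['position'])+A.apply([0,0,.0666]); print('tip',tip,'proj',proj(w,tip))
# plane-constrained wrist yaw from wrist front/back panel edges
for z in (.055,.06): print(atz(w,(316,185),z))
```

```text
hole [ 0.6001 -0.0614  0.0532] 0.31
green [ 0.661  -0.0762  0.0744] 0.1
blue [ 0.5575 -0.1068  0.0742] 0.54
FL [0.6761 0.0098 0.0154] 0.73
BL [ 0.7108 -0.1105  0.0966] 0.83
BR [ 0.5322 -0.1601  0.1064] 0.79
n [-0.10295588  0.5357708   0.83806308]
width 0.18562611956542108 ydir yaw 15.52514611554153 depth 0.1492481127150901
x yaw -73.88605353526538
gb 0.10796669625800345 16.493857183905234
tip [ 0.58936978 -0.03063892  0.11476464] proj [[319.43527444 215.73103481]]
[ 0.60041026 -0.0602473   0.055     ]
[ 0.60109299 -0.05695248  0.06      ]
```

Run:
```python
from h import *
yaw=np.radians(-74.2); n=np.array([-.5*np.cos(yaw),-.5*np.sin(yaw),.866])
xs=np.array([np.cos(yaw)*.866,np.sin(yaw)*.866,.5]); ys=np.cross(n,xs)
A=R.from_quat([.952,.164,.027,.258]); print('tool axes: n',A.inv().apply(n).round(3),'slope x',A.inv().apply(xs).round(3),'y',A.inv().apply(ys).round(3))
tip_off=.0666
T=R.align_vectors([n],[A.apply([0,0,-1])])[0]*A
rel(np.array([.6001,-.0612,.0538])+n*(.0666+.012),T)
```

```text
tool axes: n [-0.001  0.001 -1.   ] slope x [-0.065  0.998  0.001] y [ 0.998  0.065 -0.   ]
rel xyz mm [ 2.1 -2.3 57. ] rot deg [ 0.05 -0.01 -0.15]
```

>>> carry_out --motion '[{"xyz": [0.002, -0.002, 0.03], "angular": [0, 0, 0]}, {"xyz": [0.002, -0.002, 0.05], "angular": [0, 0, 0]}, {"xyz": [0.002, -0.002, 0.056], "angular": [0, 0, 0]}, {"xyz": [0.002, -0.002, 0.056], "angular": [0, 0, 0]}]'

```text
clock: 4.95
position: [0.5894, -0.0234, 0.1231]
ee_rot: [0.952, 0.162, 0.028, 0.258]
ft_force: [0.2, 0.7, -0.9]
grip_width: 0.143
grasp_force: 78.0
```

Run:
```python
from h import *
o=show(); w=snap('wrist','pics/w5.png')
A=R.from_quat(get_obs()['ee_rot']); tip=np.array(o['position'])+A.apply([0,0,.0666]); print('tip',tip,proj(w,tip))
cv2.imwrite('pics/v5.png',cv2.resize(w['img'][130:290,230:430,::-1],None,fx=4,fy=4,interpolation=cv2.INTER_CUBIC)[:600])
```

```text
t 4.95 pos [ 0.5894 -0.0234  0.1231] q [0.952  0.1624 0.0279 0.258 ] F [ 0.23  0.73 -0.86] gw 0.1425 gf 78.0 j [ 0.07  0.38 -0.49  1.78  0.75  1.21 -1.97]
tip [ 0.5985625  -0.05548192  0.06547573] [[317.68865818 215.88354618]]
```

View pics/v5.png

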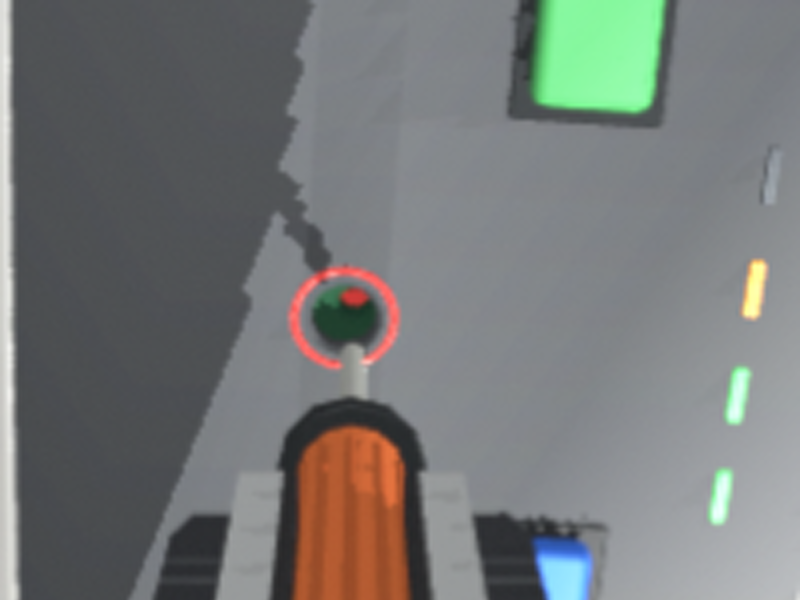

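The tip is at crop (351,350) and the ring's centre at (345,317). A red spot inside the hole at (354,297), perhaps the button seen through the bore, hints at the bore's offset.

Run:
```python
from h import *
w=load('pics/w5.png'); o=get_obs(); A=R.from_quat(o['ee_rot'])
n=-A.as_matrix()[:,2]; P0=np.array([.6001,-.0614,.0535])
cr=lambda u,v:((u+.5)/4-.5+230,(v+.5)/4-.5+130)
def hit(p,d):
    c,r=ray(w,p); return c+r*((P0-d*n-c)@n)/(r@n)
h=hit(cr(345,317),0); t2=A.inv().apply
pos=np.array(o['position'])
print('hole rel TCP (tool)',t2(h-pos).round(4))
for d in(.0052,.0078,.0165,.019): print(d,'hole axis px',((proj(w,h-d*n)[0]-[230,130])*4).round(1),'red offset from hole tool mm',(t2(hit(cr(354,297),d)-h)*1e3).round(2),'left-bottom etc green centre',(t2(hit(cr(345,316),d)-h)*1e3).round(2))
```

```text
hole rel TCP (tool) [-0.0003 -0.0008  0.0809]
0.0052 hole axis px [343.6 305.9] red offset from hole tool mm [1.95 1.57 5.2 ] left-bottom etc green centre [-1.6  -0.02  5.2 ]
0.0078 hole axis px [343.7 301.3] red offset from hole tool mm [1.1  1.58 7.8 ] left-bottom etc green centre [-2.5  -0.03  7.8 ]
0.0165 hole axis px [343.8 286.5] red offset from hole tool mm [-1.76  1.61 16.5 ] left-bottom etc green centre [-5.49 -0.06 16.5 ]
0.019 hole axis px [343.9 282.4] red offset from hole tool mm [-2.58  1.62 19.  ] left-bottom etc green centre [-6.34 -0.07 19.  ]
```

Run:
```python
import cv2
a=cv2.imread('pics/w5.png')[196:224,300:332]
a=cv2.convertScaleAbs(a,alpha=1.6,beta=10)
cv2.imwrite('pics/v6.png',cv2.resize(a,None,fx=20,fy=20,interpolation=cv2.INTER_NEAREST))
```

```text
(no output)
```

View pics/v6.png

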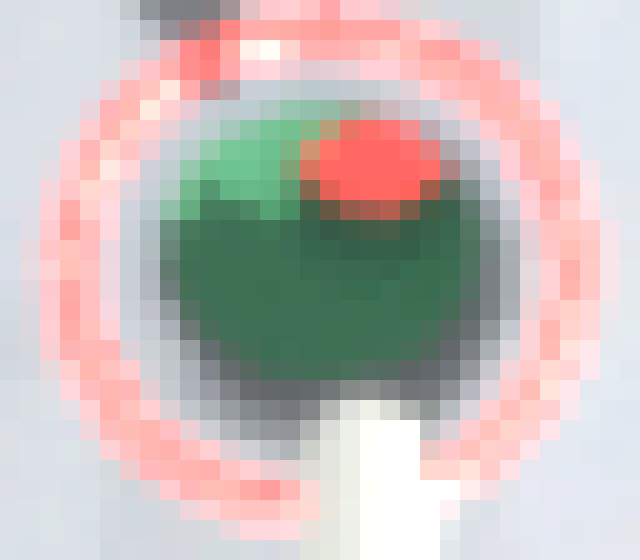

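Enlarged, the hole shows a green collar and a red bore mouth or button, with its lower rim at about row 206.4 and centred on column 318. That makes the bore offset measurable.

Run:
```python
from h import *
w=load('pics/w5.png'); o=get_obs(); A=R.from_quat(o['ee_rot']); pos=np.array(o['position']); t2=A.inv().apply
n=-A.as_matrix()[:,2]; P0=np.array([.6001,-.0614,.0535])
def hit(p,d):
    c,r=ray(w,p); return t2(c+r*((P0-d*n-c)@n)/(r@n)-pos)*1e3
h=hit((315.9,208.9),0); print('hole',h.round(2)); 
for d in(.0052,.0065,.0078): print(d,'bore',(hit((318,206.4),d)-[2.75,0,0]).round(2), 'hole L/R/top/bottom')
for p in((308,208),(324.7,208),(316,200.5),(316,217)): print(hit(p,0).round(2))
# tip: observed pixel vs predicted by tcp
print('tip obs at its depth', hit((317.6,216.7),-.0143).round(2)); print('pos',pos)
```

```text
hole [-0.32 -0.83 80.93]
0.0052 bore [-2.99  0.64 86.13] hole L/R/top/bottom
0.0065 bore [-3.42  0.64 87.43] hole L/R/top/bottom
0.0078 bore [-3.86  0.65 88.73] hole L/R/top/bottom
[ 0.34 -6.31 80.93]
[ 0.34  5.28 80.93]
[ 5.8  -0.76 80.93]
[-6.32 -0.76 80.93]
tip obs at its depth [-0.8   0.33 66.63]
pos [ 0.58963543 -0.02247532  0.12367867]
```

```bash
python3 - <<'E'
from h import *
w=load('pics/w5.png'); o=get_obs(); A=R.from_quat(o['ee_rot']); pos=np.array(o['position']); t2=A.inv().apply
n=-A.as_matrix()[:,2]; P0=np.array([.6001,-.0614,.0535])
def hit(p,d):
    c,r=ray(w,p); return t2(c+r*((P0-d*n-c)@n)/(r@n)-pos)*1e3
for d in(.0052,.0065,.0078): print(d,'mid',hit((318.2,204.7),d).round(2),'red',hit((318.2,203.7),d).round(2),'red top',hit((318.2,201.2),d).round(2),'red low',hit((318.2,206.4),d).round(2),'dark low',hit((318.2,207.9),d).round(2))
print(hit((317.6,216.7),-.0143))
E
python3 -c "
import cv2
a=cv2.imread('pics/w5.png')
for r in range(199,216): print(r,[tuple(int(v) for v in a[r,c][::-1]) for c in (310,313,316,318,320,322)])"
```

```text
0.0052 mid [ 1.03  0.78 86.13] red [ 1.78  0.78 86.13] red top [ 3.63  0.78 86.13] red low [-0.24  0.78 86.13] dark low [-1.36  0.78 86.13]
0.0065 mid [ 0.6   0.79 87.43] red [ 1.35  0.78 87.43] red top [ 3.22  0.78 87.43] red low [-0.67  0.79 87.43] dark low [-1.8   0.79 87.43]
0.0078 mid [ 0.17  0.79 88.73] red [ 0.93  0.79 88.73] red top [ 2.8   0.79 88.73] red low [-1.11  0.79 88.73] dark low [-2.25  0.79 88.73]
[-0.79616854  0.33397852 66.62676847]
199 [(208, 76, 75), (167, 128, 132), (137, 123, 128), (162, 124, 128), (218, 115, 116), (254, 108, 104)]
200 [(122, 87, 90), (119, 124, 129), (112, 119, 123), (119, 122, 125), (135, 125, 129), (214, 113, 115)]
201 [(119, 121, 125), (104, 119, 115), (87, 110, 97), (111, 102, 100), (124, 118, 122), (138, 125, 130)]
202 [(112, 123, 122), (70, 117, 89), (110, 94, 70), (160, 63, 60), (146, 84, 85), (118, 119, 124)]
203 [(88, 121, 103), (62, 114, 83), (188, 67, 58), (198, 59, 56), (185, 64, 61), (105, 98, 100)]
204 [(65, 113, 84), (60, 112, 80), (188, 59, 55), (202, 59, 57), (195, 59, 56), (102, 77, 76)]
205 [(47, 88, 64), (56, 108, 77), (1
[... 246 characters left out ...]
3, 45), (33, 63, 45), (28, 56, 41), (27, 54, 40), (26, 54, 40), (31, 60, 44)]
209 [(33, 64, 47), (32, 63, 45), (31, 60, 44), (30, 59, 44), (29, 61, 44), (31, 61, 45)]
210 [(32, 63, 46), (31, 63, 45), (32, 62, 45), (29, 61, 44), (31, 62, 45), (34, 62, 47)]
211 [(34, 62, 46), (32, 63, 46), (32, 63, 46), (32, 63, 45), (31, 63, 45), (38, 60, 48)]
212 [(40, 61, 50), (32, 63, 46), (33, 63, 45), (32, 64, 46), (34, 64, 47), (49, 58, 55)]
213 [(56, 62, 63), (32, 62, 46), (32, 63, 46), (34, 63, 47), (39, 62, 49), (56, 59, 61)]
214 [(75, 77, 81), (39, 60, 50), (38, 62, 49), (47, 61, 55), (52, 57, 57), (64, 67, 70)]
215 [(90, 92, 97), (56, 59, 60), (65, 69, 69), (81, 83, 82), (65, 67, 69), (81, 84, 86)]
```

Estimated bore relative to the tip: about +1 mm in x, +0.5 mm in y. I'll insert and feel for it.

>>> carry_out --motion '[{"xyz": [0.001, 0.0005, 0.004], "angular": [0, 0, 0]}, {"xyz": [0.001, 0.0005, 0.012], "angular": [0, 0, 0]}, {"xyz": [0.001, 0.0005, 0.017], "angular": [0, 0, 0]}, {"xyz": [0.001, 0.0005, 0.019], "angular": [0, 0, 0]}, {"xyz": [0.001, 0.0005, 0.02], "angular": [0, 0, 0]}, {"xyz": [0.001, 0.0005, 0.02], "angular": [0, 0, 0]}]'

```text
clock: 5.6
position: [0.5928, -0.0318, 0.1049]
ee_rot: [0.952, 0.164, 0.028, 0.258]
ft_force: [-0.5, 0.6, -0.4]
grip_width: 0.143
grasp_force: 78.0
```

```bash
cat >> h.py <<'E'
def feel():
    o=show(); A=R.from_quat(o['ee_rot']); print('F tool',A.inv().apply(o['ft_force']).round(2),'M tool',A.inv().apply(o['torque']).round(3))
E
python3 -c "
from h import *
feel()"
```

```text
t 5.6 pos [ 0.5928 -0.0318  0.1049] q [0.9518 0.1638 0.0276 0.2579] F [-0.47  0.59 -0.39] gw 0.1434 gf 78.0 j [ 0.08  0.4  -0.48  1.79  0.77  1.18 -1.98]
F tool [-0.24 -0.81 -0.01] M tool [ 0.501  0.054 -0.024]
```

>>> carry_out --motion '[{"xyz": [0, 0, 0.0015], "angular": [0, 0, 0]}, {"xyz": [0, 0, 0.003], "angular": [0, 0, 0]}, {"xyz": [0, 0, 0.003], "angular": [0, 0, 0]}]'

```text
clock: 5.9
position: [0.5933, -0.0336, 0.1024]
ee_rot: [0.952, 0.164, 0.028, 0.258]
ft_force: [0.1, -0.2, -0.2]
grip_width: 0.142
grasp_force: 78.1
```

```bash
python3 -c "
from h import *
feel()"
```

```text
t 5.9 pos [ 0.5933 -0.0336  0.1024] q [0.9518 0.1636 0.0278 0.2581] F [ 0.1  -0.16 -0.21] gw 0.1418 gf 78.1 j [ 0.08  0.4  -0.47  1.8   0.78  1.17 -1.98]
F tool [0.05 0.05 0.27] M tool [0.323 0.204 0.021]
```

>>> carry_out --motion '[{"xyz": [0, 0, 0.0015], "angular": [0, 0, 0]}, {"xyz": [0, 0, 0.003], "angular": [0, 0, 0]}, {"xyz": [0, 0, 0.003], "angular": [0, 0, 0]}]'

```text
clock: 6.2
position: [0.5938, -0.0352, 0.0998]
ee_rot: [0.952, 0.164, 0.028, 0.258]
ft_force: [2.2, -2.1, 1.0]
grip_width: 0.143
grasp_force: 78.0
```

```bash
python3 -c "
from h import *
feel()"
```

```text
t 6.2 pos [ 0.5938 -0.0352  0.0998] q [0.9518 0.1635 0.0278 0.2581] F [ 2.16 -2.1   0.99] gw 0.1425 gf 78.0 j [ 0.08  0.41 -0.47  1.8   0.78  1.17 -1.98]
F tool [1.33 2.85 0.45] M tool [-0.16   0.129 -0.02 ]
```

The lateral force (+y, +x) without axial force suggests the rod is inside the bore, rubbing its wall. I'll yield and go deeper.

>>> carry_out --motion '[{"xyz": [0.0003, 0.0006, 0], "angular": [0, 0, 0]}, {"xyz": [0.0003, 0.0006, 0.001], "angular": [0, 0, 0]}, {"xyz": [0.0003, 0.0006, 0.002], "angular": [0, 0, 0]}, {"xyz": [0.0003, 0.0006, 0.002], "angular": [0, 0, 0]}]'

```text
clock: 6.6
position: [0.5944, -0.0362, 0.0983]
ee_rot: [0.952, 0.164, 0.028, 0.258]
ft_force: [0.8, -1.7, 0.9]
grip_width: 0.139
grasp_force: 78.0
```

```bash
python3 -c "
from h import *
feel()"
```

```text
t 6.6 pos [ 0.5944 -0.0362  0.0983] q [0.9518 0.1637 0.0277 0.2579] F [ 0.77 -1.66  0.94] gw 0.1394 gf 78.0 j [ 0.08  0.41 -0.47  1.8   0.78  1.16 -1.98]
F tool [0.15 2.05 0.09] M tool [ 0.008  0.016 -0.02 ]
```

Still a slight +y push; shift y by 0.4 mm more and continue.

>>> carry_out --motion '[{"xyz": [0, 0.0004, 0], "angular": [0, 0, 0]}, {"xyz": [0, 0.0004, 0.001], "angular": [0, 0, 0]}, {"xyz": [0, 0.0004, 0.002], "angular": [0, 0, 0]}, {"xyz": [0, 0.0004, 0.002], "angular": [0, 0, 0]}]'

```text
clock: 7.0
position: [0.5947, -0.0373, 0.0966]
ee_rot: [0.952, 0.164, 0.028, 0.258]
ft_force: [0.5, -0.8, 0.1]
grip_width: 0.14
grasp_force: 78.0
```

```bash
python3 -c "
from h import *
feel()"
```

```text
t 7.0 pos [ 0.5947 -0.0373  0.0966] q [0.9518 0.1638 0.0276 0.2578] F [ 0.48 -0.81  0.06] gw 0.1397 gf 78.0 j [ 0.08  0.41 -0.47  1.8   0.78  1.16 -1.98]
F tool [0.19 0.83 0.41] M tool [ 0.407  0.004 -0.003]
```

>>> carry_out --motion '[{"xyz": [0, 0.0001, 0.001], "angular": [0, 0, 0]}, {"xyz": [0, 0.0001, 0.002], "angular": [0, 0, 0]}, {"xyz": [0, 0.0001, 0.002], "angular": [0, 0, 0]}]'

```text
clock: 7.3
position: [0.595, -0.0384, 0.0949]
ee_rot: [0.952, 0.164, 0.028, 0.258]
ft_force: [-0.4, 0.3, -0.4]
grip_width: 0.139
grasp_force: 78.0
```

```bash
python3 -c "
from h import *
feel()"
```

```text
t 7.3 pos [ 0.595  -0.0384  0.0949] q [0.9518 0.1638 0.0276 0.2578] F [-0.45  0.27 -0.37] gw 0.1392 gf 78.0 j [ 0.08  0.41 -0.47  1.8   0.79  1.16 -1.98]
F tool [-0.32 -0.54  0.13] M tool [0.626 0.016 0.012]
```

>>> carry_out --motion '[{"xyz": [0, 0, 0.001], "angular": [0, 0, 0]}, {"xyz": [0, 0, 0.002], "angular": [0, 0, 0]}, {"xyz": [0, 0, 0.002], "angular": [0, 0, 0]}]'

```text
clock: 7.6
position: [0.5955, -0.0391, 0.0935]
ee_rot: [0.952, 0.164, 0.028, 0.258]
ft_force: [-2.2, 1.4, 2.4]
grip_width: 0.143
grasp_force: 78.3
```

```bash
python3 -c "
from h import *
feel()"
```

```text
t 7.6 pos [ 0.5955 -0.0391  0.0935] q [0.9518 0.1639 0.0279 0.2578] F [-2.21  1.38  2.37] gw 0.1427 gf 78.3 j [ 0.09  0.42 -0.47  1.8   0.79  1.16 -1.98]
F tool [-1.71 -0.6  -3.02] M tool [ 0.669 -0.039 -0.018]
```

>>> carry_out --motion '[{"xyz": [-0.0003, -0.0001, 0.001], "angular": [0, 0, 0]}, {"xyz": [-0.0003, -0.0001, 0.002], "angular": [0, 0, 0]}, {"xyz": [-0.0003, -0.0001, 0.002], "angular": [0, 0, 0]}]'

```text
clock: 7.9
position: [0.5955, -0.0402, 0.0918]
ee_rot: [0.952, 0.164, 0.028, 0.258]
ft_force: [-0.4, 1.7, 3.7]
grip_width: 0.146
grasp_force: 78.4
```

```bash
python3 -c "
from h import *
feel()"
```

```text
t 7.9 pos [ 0.5955 -0.0402  0.0918] q [0.9518 0.1638 0.028  0.2578] F [-0.43  1.67  3.65] gw 0.146 gf 78.4 j [ 0.09  0.42 -0.47  1.8   0.79  1.15 -1.99]
F tool [ 0.03  0.34 -4.03] M tool [0.631 0.102 0.004]
```

>>> carry_out --motion '[{"xyz": [0, 0, 0.001], "angular": [0, 0, 0]}, {"xyz": [0, 0, 0.002], "angular": [0, 0, 0]}, {"xyz": [0, 0, 0.002], "angular": [0, 0, 0]}]'

```text
clock: 8.2
position: [0.596, -0.0409, 0.0904]
ee_rot: [0.952, 0.164, 0.028, 0.258]
ft_force: [-2.6, 3.5, 6.8]
grip_width: 0.142
grasp_force: 79.0
```

```bash
python3 -c "
from h import *
feel()"
```

```text
t 8.2 pos [ 0.596  -0.0409  0.0904] q [0.9518 0.1639 0.0282 0.2579] F [-2.6   3.47  6.82] gw 0.1424 gf 79.0 j [ 0.09  0.42 -0.47  1.8   0.79  1.15 -1.99]
F tool [-1.53 -0.19 -7.93] M tool [ 0.578 -0.2   -0.003]
```

Nearly 8 N, so the switch is at or just past its stop. I'll add a slight 0.5 mm and hold for 1.2 s.

>>> carry_out --motion '[{"xyz": [-0.0002, 0, 0.0005], "angular": [0, 0, 0]}, {"xyz": [-0.0002, 0, 0.0005], "angular": [0, 0, 0]}]'

```text
clock: 8.4
position: [0.596, -0.0409, 0.0903]
ee_rot: [0.952, 0.164, 0.029, 0.258]
ft_force: [-2.0, 4.9, 8.8]
grip_width: 0.142
grasp_force: 79.0
```

```bash
python3 -c "
from h import *
feel()"
```

```text
t 8.4 pos [ 0.596  -0.0409  0.0903] q [0.9518 0.1639 0.0285 0.2578] F [-1.96  4.91  8.78] gw 0.1419 gf 79.0 j [ 0.09  0.42 -0.47  1.8   0.79  1.15 -1.99]
F tool [ -0.51  -0.18 -10.23] M tool [ 0.528 -0.223 -0.002]
```

Hard stop: the force rises and the position doesn't change. Hold.

>>> carry_out --motion '[{"xyz": [0, 0, 0], "angular": [0, 0, 0]}, {"xyz": [0, 0, 0], "angular": [0, 0, 0]}, {"xyz": [0, 0, 0], "angular": [0, 0, 0]}, {"xyz": [0, 0, 0], "angular": [0, 0, 0]}, {"xyz": [0, 0, 0], "angular": [0, 0, 0]}, {"xyz": [0, 0, 0], "angular": [0, 0, 0]}, {"xyz": [0, 0, 0], "angular": [0, 0, 0]}, {"xyz": [0, 0, 0], "angular": [0, 0, 0]}, {"xyz": [0, 0, 0], "angular": [0, 0, 0]}, {"xyz": [0, 0, 0], "angular": [0, 0, 0]}, {"xyz": [0, 0, 0], "angular": [0, 0, 0]}, {"xyz": [0, 0, 0], "angular": [0, 0, 0]}]'

```text
clock: 9.6
position: [0.596, -0.0409, 0.0903]
ee_rot: [0.952, 0.164, 0.029, 0.258]
ft_force: [-2.7, 4.6, 8.7]
grip_width: 0.139
grasp_force: 79.0
```

```bash
python3 -c "
from h import *
feel()"
```

```text
t 9.6 pos [ 0.596  -0.0409  0.0903] q [0.9517 0.164  0.0285 0.2578] F [-2.73  4.65  8.72] gw 0.139 gf 79.0 j [ 0.09  0.42 -0.47  1.8   0.79  1.15 -1.99]
F tool [ -1.32  -0.23 -10.17] M tool [ 0.458 -0.298 -0.005]
```

The reset is done. Now I'll withdraw straight out and hover over the green key.

>>> carry_out --motion '[{"xyz": [0, 0, -0.008], "angular": [0, 0, 0]}, {"xyz": [0, 0, -0.02], "angular": [0, 0, 0]}, {"xyz": [0, 0, -0.035], "angular": [0, 0, 0]}, {"xyz": [0, 0, -0.045], "angular": [0, 0, 0]}, {"xyz": [0, 0, -0.047], "angular": [0, 0, 0]}, {"xyz": [0.025, 0.019, -0.047], "angular": [0, 0, 0]}, {"xyz": [0.045, 0.033, -0.047], "angular": [0, 0, 0]}, {"xyz": [0.052, 0.038, -0.04], "angular": [0, 0, 0]}, {"xyz": [0.052, 0.038, -0.032], "angular": [0, 0, 0]}, {"xyz": [0.052, 0.038, -0.032], "angular": [0, 0, 0]}]'

```text
clock: 10.6
position: [0.6502, -0.0409, 0.1325]
ee_rot: [0.952, 0.164, 0.026, 0.258]
ft_force: [-0.0, -0.3, 1.3]
grip_width: 0.144
grasp_force: 78.4
```

Run:
```python
from h import *
feel(); w=snap('wrist','pics/w7.png'); A=R.from_quat(get_obs()['ee_rot']); tip=get_obs()['position']+A.apply([0,0,.0666])
print(proj(w,tip)-[230,130])
cv2.imwrite('pics/v7.png',cv2.resize(w['img'][130:330,230:430,::-1],None,fx=3,fy=3,interpolation=cv2.INTER_CUBIC))
```

```text
t 10.6 pos [ 0.6502 -0.0409  0.1325] q [0.9518 0.1638 0.0263 0.2579] F [-0.05 -0.3   1.25] gw 0.1444 gf 78.4 j [ 0.08  0.47 -0.46  1.63  0.78  1.24 -1.89]
F tool [-0.18  0.86 -0.95] M tool [0.339 0.119 0.032]
[[87.48316472 86.15914272]]
```

View pics/v7.png

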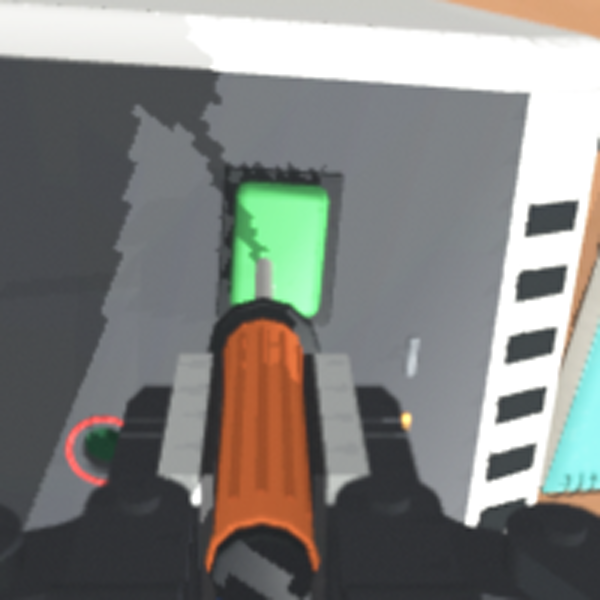

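The rod tip is at (264,259) over the green key (centre about 280,250), so I'll shift 3 mm in +y and press.

>>> carry_out --motion '[{"xyz": [0, 0.003, 0], "angular": [0, 0, 0]}, {"xyz": [0, 0.003, 0.002], "angular": [0, 0, 0]}, {"xyz": [0, 0.003, 0.004], "angular": [0, 0, 0]}, {"xyz": [0, 0.003, 0.005], "angular": [0, 0, 0]}, {"xyz": [0, 0.003, 0.005], "angular": [0, 0, 0]}]'

```text
clock: 11.15
position: [0.6531, -0.0449, 0.132]
ee_rot: [0.952, 0.164, 0.028, 0.258]
ft_force: [-0.6, 1.5, 4.0]
grip_width: 0.141
grasp_force: 78.4
```

```bash
python3 -c "
from h import *
feel()"
```

```text
t 11.15 pos [ 0.6531 -0.0449  0.132 ] q [0.9518 0.1638 0.0279 0.2579] F [-0.56  1.5   4.02] gw 0.1409 gf 78.4 j [ 0.09  0.47 -0.46  1.62  0.78  1.24 -1.88]
F tool [-0.17  0.62 -4.28] M tool [ 0.356 -0.108  0.008]
```

>>> carry_out --motion '[{"xyz": [0, 0, 0.001], "angular": [0, 0, 0]}, {"xyz": [0, 0, 0.002], "angular": [0, 0, 0]}, {"xyz": [0, 0, 0.002], "angular": [0, 0, 0]}]'

```text
clock: 11.45
position: [0.6536, -0.0456, 0.1306]
ee_rot: [0.952, 0.164, 0.028, 0.258]
ft_force: [-2.5, 2.5, 6.8]
grip_width: 0.143
grasp_force: 78.6
```

```bash
python3 -c "
from h import *
feel()"
```

```text
t 11.45 pos [ 0.6536 -0.0456  0.1306] q [0.9518 0.1638 0.0282 0.2579] F [-2.54  2.52  6.82] gw 0.1428 gf 78.6 j [ 0.09  0.48 -0.46  1.62  0.78  1.23 -1.88]
F tool [-1.79  0.61 -7.47] M tool [ 0.315 -0.431  0.006]
```

>>> carry_out --motion '[{"xyz": [0, 0, 0.0006], "angular": [0, 0, 0]}, {"xyz": [0, 0, 0.0006], "angular": [0, 0, 0]}, {"xyz": [0, 0, 0.0006], "angular": [0, 0, 0]}]'

```text
clock: 11.75
position: [0.6538, -0.0456, 0.1304]
ee_rot: [0.952, 0.164, 0.028, 0.258]
ft_force: [-3.1, 3.4, 8.1]
grip_width: 0.145
grasp_force: 78.7
```

```bash
python3 -c "
from h import *
feel()"
```

```text
t 11.75 pos [ 0.6538 -0.0456  0.1304] q [0.9518 0.1639 0.0284 0.2579] F [-3.12  3.35  8.13] gw 0.1452 gf 78.7 j [ 0.09  0.48 -0.46  1.62  0.78  1.23 -1.88]
F tool [-2.1   0.41 -9.08] M tool [ 0.299 -0.652 -0.038]
```

>>> carry_out --motion '[{"xyz": [0, 0, -0.005], "angular": [0, 0, 0]}, {"xyz": [0, 0, -0.015], "angular": [0, 0, 0]}, {"xyz": [0, 0, -0.022], "angular": [0, 0, 0]}, {"xyz": [-0.03, -0.002, -0.022], "angular": [0, 0, 0]}, {"xyz": [-0.07, -0.004, -0.022], "angular": [0, 0, 0]}, {"xyz": [-0.1, -0.006, -0.022], "angular": [0, 0, 0]}, {"xyz": [-0.108, -0.006, -0.02], "angular": [0, 0, 0]}, {"xyz": [-0.108, -0.006, -0.011], "angular": [0, 0, 0]}, {"xyz": [-0.108, -0.006, -0.009], "angular": [0, 0, 0]}, {"xyz": [-0.108, -0.006, -0.009], "angular": [0, 0, 0]}]'

```text
clock: 12.75
position: [0.549, -0.0722, 0.137]
ee_rot: [0.952, 0.164, 0.027, 0.258]
ft_force: [-0.9, 0.0, -0.9]
grip_width: 0.14
grasp_force: 78.4
```

Run:
```python
from h import *
feel(); w=snap('wrist','pics/w8.png'); A=R.from_quat(get_obs()['ee_rot']); tip=get_obs()['position']+A.apply([0,0,.0666])
print(proj(w,tip))
cv2.imwrite('pics/v8.png',cv2.resize(w['img'][130:330,230:430,::-1],None,fx=3,fy=3,interpolation=cv2.INTER_CUBIC))
h=cv2.cvtColor(w['img'],cv2.COLOR_RGB2HSV); m=cv2.inRange(h,(105,120,60),(125,255,255)); m[:, :250]=0; m[:,400:]=0; m[:150]=0
y,x=np.nonzero(m); print('blue',x.min(),x.max(),y.min(),y.max())
```

```text
t 12.75 pos [ 0.549  -0.0722  0.137 ] q [0.9519 0.1638 0.0274 0.2576] F [-0.92  0.01 -0.88] gw 0.1404 gf 78.4 j [ 0.16  0.25 -0.49  1.9   0.71  1.15 -1.89]
F tool [-0.83 -0.72  0.63] M tool [0.575 0.008 0.044]
[[317.57079142 216.01000849]]
blue 299 331 195 237
```

No viewings are left, so I'll use code for images from here. The blue key spans columns 299–331 and rows 195–237, and the tip at (317.6,216) is right over its centre. Press.

>>> carry_out --motion '[{"xyz": [-0.001, -0.001, 0.003], "angular": [0, 0, 0]}, {"xyz": [-0.001, -0.001, 0.005], "angular": [0, 0, 0]}, {"xyz": [-0.001, -0.001, 0.007], "angular": [0, 0, 0]}, {"xyz": [-0.001, -0.001, 0.008], "angular": [0, 0, 0]}, {"xyz": [-0.001, -0.001, 0.008], "angular": [0, 0, 0]}]'

```text
clock: 13.3
position: [0.5487, -0.0749, 0.1307]
ee_rot: [0.952, 0.164, 0.028, 0.258]
ft_force: [-0.2, 3.5, 4.4]
grip_width: 0.143
grasp_force: 78.7
```

```bash
python3 -c "
from h import *
feel()"
```

```text
t 13.3 pos [ 0.5487 -0.0749  0.1307] q [0.9518 0.1641 0.0284 0.2577] F [-0.18  3.5   4.41] gw 0.1435 gf 78.7 j [ 0.17  0.26 -0.48  1.91  0.72  1.14 -1.89]
F tool [ 0.84 -0.69 -5.53] M tool [ 0.809  0.201 -0.02 ]
```

>>> carry_out --motion '[{"xyz": [0, 0, 0.001], "angular": [0, 0, 0]}, {"xyz": [0, 0, 0.0012], "angular": [0, 0, 0]}, {"xyz": [0, 0, 0.0012], "angular": [0, 0, 0]}]'

```text
clock: 13.6
position: [0.5491, -0.0751, 0.1302]
ee_rot: [0.952, 0.164, 0.029, 0.258]
ft_force: [-3.2, 5.6, 10.1]
grip_width: 0.142
grasp_force: 79.4
```

```bash
python3 -c "
from h import *
feel()"
```

```text
t 13.6 pos [ 0.5491 -0.0751  0.1302] q [0.9517 0.1641 0.0288 0.2577] F [-3.21  5.65 10.09] gw 0.1421 gf 79.4 j [ 0.17  0.26 -0.48  1.91  0.72  1.13 -1.89]
F tool [ -1.49  -0.5  -11.9 ] M tool [ 0.815 -0.19  -0.037]
```

Blue pairing key fully down. Now I'll release it and retract.

>>> carry_out --motion '[{"xyz": [0, 0, -0.01], "angular": [0, 0, 0]}, {"xyz": [0, 0, -0.03], "angular": [0, 0, 0]}, {"xyz": [0, 0, -0.06], "angular": [0, 0, 0]}, {"xyz": [0, 0, -0.09], "angular": [0, 0, 0]}, {"xyz": [0, 0, -0.1], "angular": [0, 0, 0]}, {"xyz": [0, 0, -0.1], "angular": [0, 0, 0]}]'

```text
clock: 14.2
position: [0.535, -0.0275, 0.2168]
ee_rot: [0.952, 0.164, 0.029, 0.258]
ft_force: [-0.0, 0.0, -0.5]
grip_width: 0.14
grasp_force: 78.6
```

Run:
```python
from h import *
feel(); rel([.511,.294,.052+.0666+.03],R.from_quat([.9855,.1696,0,0]))
```

```text
t 14.2 pos [ 0.535  -0.0275  0.2168] q [0.9517 0.1638 0.0287 0.258 ] F [-0.04  0.02 -0.46] gw 0.1399 gf 78.6 j [ 0.13  0.16 -0.53  1.83  0.62  1.31 -1.84]
F tool [-0.02 -0.26  0.39] M tool [ 0.534  0.049 -0.018]
rel xyz mm [  84.4 -302.7  -99.2] rot deg [30.04  1.79  0.  ]
```

>>> carry_out --motion '[{"xyz": [0.007, -0.03, -0.01], "angular": [3, 0.2, 0]}, {"xyz": [0.018, -0.065, -0.022], "angular": [6, 0.4, 0]}, {"xyz": [0.029, -0.105, -0.035], "angular": [10, 0.6, 0]}, {"xyz": [0.04, -0.145, -0.048], "angular": [14, 0.9, 0]}, {"xyz": [0.052, -0.185, -0.061], "angular": [18, 1.1, 0]}, {"xyz": [0.062, -0.225, -0.074], "angular": [22, 1.3, 0]}, {"xyz": [0.073, -0.262, -0.086], "angular": [26, 1.6, 0]}, {"xyz": [0.08, -0.29, -0.095], "angular": [29, 1.7, 0]}, {"xyz": [0.084, -0.303, -0.099], "angular": [30, 1.8, 0]}, {"xyz": [0.084, -0.303, -0.099], "angular": [30, 1.8, 0]}, {"xyz": [0.084, -0.303, -0.099], "angular": [30, 1.8, 0]}]'

```text
clock: 15.3
position: [0.5107, 0.2921, 0.1471]
ee_rot: [0.986, 0.169, -0.001, 0.001]
ft_force: [0.1, -0.6, 0.6]
grip_width: 0.146
grasp_force: 78.1
```

```bash
cat > sat.py <<'E'
from h import *
feel(); w=snap('wrist','pics/w9.png'); A=R.from_quat(get_obs()['ee_rot']); pos=np.array(get_obs()['position']); tip=pos+A.apply([0,0,.0666])
print('tip px',proj(w,tip))
h=cv2.cvtColor(w['img'],cv2.COLOR_RGB2HSV); m=cv2.inRange(h,(105,120,60),(125,255,255))
n,l,s,c=cv2.connectedComponentsWithStats(m)
for i in range(1,n):
    if s[i,4]>60:
        x,y,ww,hh=s[i,:4]; p=(x+ww/2-.5,y+hh/2-.5); q=atz(w,p,.052); print(s[i],p,q,'tool rel',(A.inv().apply(q-pos)*1e3).round(1),'width mm',ww/w['fx']*np.linalg.norm(q-np.array(w['extrinsics'])[:3,3])*1e3)
E
python3 sat.py
```

```text
t 15.3 pos [0.5107 0.2921 0.1471] q [ 9.856e-01  1.689e-01 -9.000e-04  1.200e-03] F [ 0.07 -0.63  0.56] gw 0.1463 gf 78.1 j [-0.04  0.4  -0.7   1.64  0.27  1.21 -2.02]
F tool [-0.14  0.62 -0.56] M tool [-0.023 -0.004  0.037]
tip px [[317.66700977 215.83930868]]
[ 297  178   37   36 1039] (np.float64(315.0), np.float64(195.5)) [0.51507948 0.29538967 0.052     ] tool rel [ 5.3 -1.9 95.3] width mm 27.08105828656658
[474 201  26  25 508] (np.float64(486.5), np.float64(213.0)) [0.54554169 0.16798341 0.052     ] tool rel [ -8.4 128.4  95.6] width mm 21.757203304371977
```

The key measures 27 mm wide, so this is the right satellite. Align and descend.

>>> carry_out --motion '[{"xyz": [0.0045, -0.002, 0.01], "angular": [0, 0, 0]}, {"xyz": [0.0045, -0.002, 0.018], "angular": [0, 0, 0]}, {"xyz": [0.0045, -0.002, 0.023], "angular": [0, 0, 0]}, {"xyz": [0.0045, -0.002, 0.027], "angular": [0, 0, 0]}, {"xyz": [0.0045, -0.002, 0.03], "angular": [0, 0, 0]}, {"xyz": [0.0045, -0.002, 0.03], "angular": [0, 0, 0]}]'

```text
clock: 15.95
position: [0.5138, 0.2967, 0.1171]
ee_rot: [0.986, 0.169, -0.001, 0.0]
ft_force: [-0.1, -1.2, 1.9]
grip_width: 0.139
grasp_force: 78.2
```

```bash
python3 -c "
from h import *
feel()"
```

```text
t 15.95 pos [0.5138 0.2967 0.1171] q [ 9.856e-01  1.693e-01 -9.000e-04  3.000e-04] F [-0.08 -1.21  1.92] gw 0.1395 gf 78.2 j [-0.05  0.44 -0.68  1.65  0.3   1.16 -2.04]
F tool [-0.48  1.11 -1.92] M tool [-0.231 -0.309  0.068]
```

>>> carry_out --motion '[{"xyz": [0, 0, 0.0015], "angular": [0, 0, 0]}, {"xyz": [0, 0, 0.003], "angular": [0, 0, 0]}, {"xyz": [0, 0, 0.0045], "angular": [0, 0, 0]}, {"xyz": [0, 0, 0.0045], "angular": [0, 0, 0]}]'

```text
clock: 16.35
position: [0.5143, 0.2971, 0.1138]
ee_rot: [0.986, 0.169, -0.0, 0.0]
ft_force: [-2.5, -1.4, 9.1]
grip_width: 0.144
grasp_force: 79.2
```

```bash
python3 -c "
from h import *
feel()"
```

```text
t 16.35 pos [0.5143 0.2971 0.1138] q [ 9.856e-01  1.693e-01 -2.000e-04  1.000e-04] F [-2.52 -1.35  9.12] gw 0.1436 gf 79.2 j [-0.06  0.44 -0.68  1.66  0.3   1.15 -2.05]
F tool [-2.83  0.44 -9.12] M tool [-0.322 -0.801  0.012]
```

Fully down at the stop (9 N). Release, lift and go back to the stand.

>>> carry_out --motion '[{"xyz": [0, 0, -0.01], "angular": [0, 0, 0]}, {"xyz": [0, 0, -0.04], "angular": [0, 0, 0]}, {"xyz": [0, 0, -0.08], "angular": [0, 0, 0]}, {"xyz": [0, 0, -0.12], "angular": [0, 0, 0]}, {"xyz": [-0.006, 0.015, -0.15], "angular": [0, 0, 0]}, {"xyz": [-0.018, 0.045, -0.16], "angular": [0, 0, 0]}, {"xyz": [-0.035, 0.085, -0.16], "angular": [0, 0, 0]}, {"xyz": [-0.052, 0.128, -0.16], "angular": [0, 0, 0]}, {"xyz": [-0.07, 0.17, -0.16], "angular": [0, 0, 0]}, {"xyz": [-0.087, 0.213, -0.16], "angular": [0, 0, 0]}, {"xyz": [-0.104, 0.255, -0.16], "angular": [0, 0, 0]}, {"xyz": [-0.121, 0.297, -0.16], "angular": [0, 0, 0]}]'

```text
clock: 17.55
position: [0.4989, -0.0251, 0.2736]
ee_rot: [0.986, 0.169, -0.0, 0.0]
ft_force: [0.8, 0.7, 0.1]
grip_width: 0.142
grasp_force: 78.6
```

>>> carry_out --motion '[{"xyz": [-0.017, 0.042, 0], "angular": [0, 0, 0]}, {"xyz": [-0.034, 0.084, 0], "angular": [0, 0, 0]}, {"xyz": [-0.051, 0.126, 0], "angular": [0, 0, 0]}, {"xyz": [-0.068, 0.168, 0], "angular": [0, 0, 0]}, {"xyz": [-0.085, 0.21, 0], "angular": [0, 0, 0]}, {"xyz": [-0.102, 0.252, 0], "angular": [0, 0, 0]}, {"xyz": [-0.119, 0.294, 0], "angular": [0, 0, 0]}, {"xyz": [-0.135, 0.33, 0], "angular": [0, 0, 0]}, {"xyz": [-0.145, 0.354, 0], "angular": [0, 0, 0]}, {"xyz": [-0.148, 0.364, 0], "angular": [0, 0, 0]}, {"xyz": [-0.148, 0.364, 0], "angular": [0, 0, 0]}]'

```text
clock: 18.65
position: [0.481, -0.4165, 0.273]
ee_rot: [0.986, 0.169, -0.001, -0.0]
ft_force: [-0.0, 0.6, -0.3]
grip_width: 0.137
grasp_force: 78.6
```

Run:
```python
from h import *
feel(); rel([.481,-.4165,.0726],R.from_quat([.9855,.1696,0,0]))
```

```text
t 18.65 pos [ 0.481  -0.4165  0.273 ] q [ 9.857e-01  1.687e-01 -9.000e-04 -1.000e-04] F [-0.03  0.59 -0.27] gw 0.1369 gf 78.6 j [ 0.81  0.35 -0.23  1.35  0.08  1.45 -0.64]
F tool [ 0.17 -0.56  0.27] M tool [-0.015  0.012  0.032]
rel xyz mm [3.000e-01 1.000e-01 2.004e+02] rot deg [-0.03  0.1  -0.11]
```

>>> carry_out --motion '[{"xyz": [0, 0, 0.03], "angular": [0, 0, 0]}, {"xyz": [0, 0, 0.075], "angular": [0, 0, 0]}, {"xyz": [0, 0, 0.115], "angular": [0, 0, 0]}, {"xyz": [0, 0, 0.14], "angular": [0, 0, 0]}, {"xyz": [0, 0, 0.16], "angular": [0, 0, 0]}, {"xyz": [0, 0, 0.175], "angular": [0, 0, 0]}, {"xyz": [0, 0, 0.187], "angular": [0, 0, 0]}, {"xyz": [0, 0, 0.194], "angular": [0, 0, 0]}, {"xyz": [0, 0, 0.194], "angular": [0, 0, 0]}]'

```text
clock: 19.55
position: [0.481, -0.4149, 0.0786]
ee_rot: [0.985, 0.17, -0.001, -0.001]
ft_force: [-0.1, -0.1, -0.7]
grip_width: 0.142
grasp_force: 78.7
```

```bash
python3 -c "
from h import *
feel()"
```

```text
t 19.55 pos [ 0.481  -0.4149  0.0786] q [ 9.855e-01  1.697e-01 -1.000e-03 -5.000e-04] F [-0.13 -0.06 -0.67] gw 0.1418 gf 78.7 j [ 0.81  0.49 -0.22  1.59  0.12  1.08 -0.67]
F tool [-0.14  0.02  0.67] M tool [ 0.003 -0.025 -0.036]
```

Entered freely. Seat the last 6 mm gently.

>>> carry_out --motion '[{"xyz": [0, 0, 0.003], "angular": [0, 0, 0]}, {"xyz": [0, 0, 0.0055], "angular": [0, 0, 0]}, {"xyz": [0, 0, 0.0065], "angular": [0, 0, 0]}, {"xyz": [0, 0, 0.0065], "angular": [0, 0, 0]}]'

```text
clock: 19.95
position: [0.4809, -0.416, 0.0729]
ee_rot: [0.986, 0.169, -0.001, 0.0]
ft_force: [0.1, 0.2, -0.1]
grip_width: 0.144
grasp_force: 78.7
```

```bash
python3 -c "
from h import *
feel()"
```

```text
t 19.95 pos [ 0.4809 -0.416   0.0729] q [ 9.856e-01  1.693e-01 -8.000e-04  2.000e-04] F [ 0.11  0.19 -0.1 ] gw 0.1438 gf 78.7 j [ 0.81  0.49 -0.22  1.59  0.12  1.07 -0.67]
F tool [ 0.17 -0.14  0.1 ] M tool [ 0.021 -0.022  0.018]
```

>>> carry_out --motion '[{"xyz": [0, 0, 0.001], "angular": [0, 0, 0]}, {"xyz": [0, 0, 0.0015], "angular": [0, 0, 0]}, {"xyz": [0, 0, 0.0015], "angular": [0, 0, 0]}]'

```text
clock: 20.25
position: [0.4811, -0.4162, 0.0726]
ee_rot: [0.986, 0.169, -0.001, 0.001]
ft_force: [-2.7, 2.6, 6.8]
grip_width: 0.14
grasp_force: 79.2
```

```bash
python3 -c "
from h import *
feel()"
```

```text
t 20.25 pos [ 0.4811 -0.4162  0.0726] q [ 9.856e-01  1.693e-01 -5.000e-04  5.000e-04] F [-2.7   2.6   6.84] gw 0.1396 gf 79.2 j [ 0.81  0.49 -0.22  1.59  0.12  1.07 -0.67]
F tool [-1.68 -3.35 -6.84] M tool [ 0.757 -0.455 -0.003]
```

Seated on the guard. I'll ease off 1 mm, open, then lift away.

>>> carry_out --motion '[{"xyz": [0, 0, -0.001], "angular": [0, 0, 0]}, {"xyz": [0, 0, -0.001], "angular": [0, 0, 0]}]'

```text
clock: 20.45
position: [0.481, -0.4162, 0.0726]
ee_rot: [0.986, 0.169, -0.001, 0.0]
ft_force: [-0.2, 0.7, 4.9]
grip_width: 0.141
grasp_force: 78.7
```

>>> carry_out --motion '[{"xyz": [0, 0, 0], "angular": [0, 0, 0]}, {"xyz": [0, 0, 0], "angular": [0, 0, 0]}, {"xyz": [0, 0, 0], "angular": [0, 0, 0]}, {"xyz": [0, 0, 0], "angular": [0, 0, 0]}, {"xyz": [0, 0, 0], "angular": [0, 0, 0]}, {"xyz": [0, 0, 0], "angular": [0, 0, 0]}, {"xyz": [0, 0, 0], "angular": [0, 0, 0]}, {"xyz": [0, 0, 0], "angular": [0, 0, 0]}]' --hand 1

```text
clock: 21.25
position: [0.4808, -0.4161, 0.0723]
ee_rot: [0.986, 0.169, -0.001, 0.0]
ft_force: [-0.6, 0.8, 0.4]
grip_width: 1.0
grasp_force: 0.0
```

>>> carry_out --motion '[{"xyz": [0, 0, -0.015], "angular": [0, 0, 0]}, {"xyz": [0, 0, -0.05], "angular": [0, 0, 0]}, {"xyz": [0, 0, -0.09], "angular": [0, 0, 0]}, {"xyz": [0, 0, -0.13], "angular": [0, 0, 0]}, {"xyz": [0, 0, -0.14], "angular": [0, 0, 0]}, {"xyz": [0, 0, -0.14], "angular": [0, 0, 0]}, {"xyz": [0, 0, -0.14], "angular": [0, 0, 0]}]'

```text
clock: 21.95
position: [0.4807, -0.4157, 0.2117]
ee_rot: [0.986, 0.169, -0.001, -0.0]
ft_force: [-0.2, 0.7, -0.6]
grip_width: 1.001
grasp_force: 0.0
```

Run:
```python
from h import *
feel(); w=snap('wrist','pics/w10.png')
# compare with w2 (same place, before): orange blobs
for f in('w2','w10'):
    im=cv2.imread(f'pics/{f}.png'); c=load(f'pics/{f}.png')
    m=cv2.inRange(cv2.cvtColor(im,cv2.COLOR_BGR2HSV),(4,150,80),(14,255,255)); m[:,:230]=0; m[:,370:]=0;m[:120]=0
    n,l,s,ct=cv2.connectedComponentsWithStats(m)
    print(f,np.array(c['extrinsics'])[:3,3].round(4),[(s[i].tolist(),atz(c,ct[i],.08).round(4)) for i in range(1,n) if s[i,4]>40])
print('expected handle ends px',proj(c,[[.4805,-.417,.111],[.4805,-.417,.051]]))
```

```text
t 21.95 pos [ 0.4807 -0.4157  0.2117] q [ 9.856e-01  1.693e-01 -1.100e-03 -1.000e-04] F [-0.24  0.67 -0.62] gw 1.0011 gf 0.0 j [ 0.82  0.38 -0.23  1.45  0.09  1.33 -0.65]
F tool [-0.   -0.71  0.62] M tool [-0.005 -0.033  0.002]
w2 [ 0.5496 -0.3904  0.353 ] [([311, 172, 19, 27, 325], array([ 0.4827, -0.4164,  0.08  ])), ([241, 260, 60, 42, 1083], array([ 0.38  , -0.4041,  0.08  ]))]
w10 [ 0.5532 -0.3898  0.3538] [([309, 175, 19, 27, 337], array([ 0.4826, -0.4156,  0.08  ])), ([241, 262, 60, 42, 1073], array([ 0.3807, -0.404 ,  0.08  ]))]
expected handle ends px [[319.00945424 200.79021281]
 [318.71388124 180.99248841]]
```

The pin stands in its stand as before, and the screwdriver hasn't moved.

```bash
python3 -c "
from workcell import *
print(hand_in())"
```

```text
the job is handed in; nothing more can be done
None
```

The job is handed in at about 22 s of the 72 s allowed: by wrist force, the reset switch was held at its stop for 1.2 s and the green, blue and satellite keys were each pressed to their stops in order. The pin is back upright in its stand on its guard; I saw nothing else disturbed, though after the job I only compared the pin and the screwdriver with the earlier picture.

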